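# Clamp a cover disc in the drilling fixture with its cam lever

## Task

Set up the cast cover disc for drilling, pushing with a fingertip throughout: swing the fixture's cam lever fully open, push the disc along its rest strips until it is home against the end stop, then swing the lever shut until the cam grips the disc tight against the fence. Lift nothing - the disc stays flat on the strips - and leave the things lying around where they are. Finish with the lever left tight and the hand clear.

Things in the scene. Friction and masses are not known exactly. Their poses are not given: they have to be found in the camera images.
- drill_fixture: Grey steel fixture plate 262 x 222 x 12 mm, fixed. Origin: on the bench surface below where the seated disc's centre comes. x along the lane toward the end stop, y toward the fence, z up; plate x -176..+86, y -135..+87 mm. Dark rest strips 12 mm wide along x at y -26 and +26 mm, tops at z 18 mm, a 40 mm groove between them (plate top z 12). Corner screw heads reach z 20 mm.
- fence: Dark steel fence bar on the fixture (origin and axes coincide with the fixture's). Its guiding face is the plane y = +52 mm, facing -y, from x -150 to +40 mm, z 12 to 34 mm (screw heads to 38).
- end_stop: Dark steel stop bar on the fixture (origin and axes coincide with the fixture's). Its face is the plane x = +52 mm, facing -x, from y -40 to +30 mm, z 12 to 34 mm (screw heads to 38).
- cam_lever (a joint): Angle of the cam lever on its upright pivot, rad. 0 = fully open (at a stop), growing clockwise from above as it shuts, limit 1.92. At 0 the bar points 45 deg right of the fixture's +x, at 1.2 114 deg. Starts shut (1.4 to 1.8). Swings at 2 N. Disc home: the cam meets it near 1.2 (sooner if it is off the fence, and slides it over), then goes solid; 6 to 15 N on the bar clamps. Stays where left.
- lever_knob (a point): Centre of the black ball knob (27 mm across) at the end of the steel lever bar, 108 mm from the pivot axis, 62 mm above the bench. The round bar (11 mm thick) runs from the pivot to the knob: its axis is 60 to 62 mm high from 62 mm out to the knob, and drops to 42 mm high at 32 mm out.
- cam_pivot (a point): On the lever's pivot axis, 62 mm above the bench; fixture frame x 0, y -76 mm. Hub and screw 23 mm wide, up to 54 mm high. The eccentric cam at its foot is 40 mm across, z 14 to 28 mm, centre 8 mm off the pivot: lever shut, it stands in the disc's lane; fully open, the disc passes with 9 mm of play.
- cover_disc: Loose dark cast disc, 104 mm across, 10 mm thick, about 0.55 kg, lying on the rest strips (edge z 18 to 28 mm). Origin: centre of its underside; z up. A rib 8 mm thick (disc x), 48 mm long (disc y) stands up to 52 mm above the underside. Starts 62 to 85 mm short of its place and 2 to 16 mm off the fence. Home: centre at x 0 of the fixture frame; clamped: y 0 too.
- small_flange: Bystander: grey flange casting 78 x 78 x 32 mm, left of the fixture. Origin at the centre of its underside.
- oiler: Bystander: squeeze oiler with a red spout, 52 mm across, 152 mm tall, beyond the fixture. Origin at the centre of its underside.
- caliper: Bystander: vernier caliper 68 x 215 x 11 mm lying to the right of the fixture. Origin under its middle.
- marker: Bystander: white marker pen with a dark cap, 18 x 132 mm, lying left of the fixture. Origin under its middle.
Not all that is in view belongs to the job. Leave any purple look-alike of the cover_disc alone.

How it is judged:
On the way, in this order (a step that is already met when the one before it is completed fails the run):
1. the cam lever is swung fully open, while the disc is still short of the stop (value of joint cam_lever below 0.3 rad and x of cover_disc in the frame of drill_fixture below -0.03 m), for 0.1 s.
2. the disc is pushed home against the end stop with the lever still open (x of cover_disc in the frame of drill_fixture above -0.003 m and value of joint cam_lever below 0.6 rad), for 0.1 s.
At the end, for the whole second after the job is handed in: The disc lies flat on its strips within 3 mm of the end stop and of the fence, the lever is shut and left alone, and the cam presses the disc against the fence with more than 5 N (x of cover_disc in the frame of drill_fixture above -0.003 m and y of cover_disc in the frame of drill_fixture above -0.003 m and contact force between cover_disc and fence above 5 N and value of joint cam_lever above 1 rad and angle between cover_disc's own z axis and vertical below 0.06 rad and z of cover_disc in the frame of drill_fixture below 0.022 m and linear speed of cover_disc below 0.01 m/s); the robot touches nothing.
It fails at once if the disc is lifted or tipped off its rest strips (z of cover_disc in the frame of drill_fixture above 0.025 m or angle between cover_disc's own z axis and vertical above 0.15 rad).
It fails at once if the small flange, the oiler, the caliper or the marker is moved (more than 20 mm) (distance of any of small_flange, oiler, caliper, marker from where it was at the start of the episode above 0.02 m).
It also fails if it takes over 64 s, if anything falls off the work surface, if the arm or the gripper's body presses on something with over 40 N, if the wrist force passes 120 N, or if a joint passes its speed limit or range.

## Robot

A 6-joint arm with a two-finger parallel gripper is mounted at the origin on a cart in front of the work surface, level with it; the furniture and walls round the work are solid. World frame = base frame: x ahead of the robot, y to its left, z up, the work surface at z = 0. Lengths are in m, angles in rad, forces in N, time in s.
With the tool pointing down it reaches from about 0.3 to 0.775 m from the base axis. Payload 14.6 kg.
Tool frame: the origin (TCP) lies at the very end of the fingers, on their centre line; the grasp point (between the pads) lies 19 mm behind it; z points along the fingers, y is the direction in which the jaws open and shut (so a half turn about z gives the same grasp; the last joint's range is limited). The gripper opens to 94 mm and grips with 3 to 60 N. Pads are 16 mm wide; open, the fingers measure 119 mm over their backs; the gripper's body (75 mm by 177 mm) begins 78 mm behind the grasp point.
Start: joints at [-1.335, 0.3, 1.521, -0, 1.321, -0.067], TCP at [0.164, -0.525, 0.205] pointing down, gripper open.
Joint ranges: [-3.03, 3.03], [-0.79, 2.21], [0.23, 2.52], [-1.04, 4.18], [0, 3.07], [-2.55, 2.55]. Speed limits (rad/s): [2.22, 2.22, 2.57, 3.14, 3.14, 3.14].

## Interface

Orientations are given as [roll, pitch, yaw] about the fixed x, y, z axes, in that order (R = Rz(yaw) Ry(pitch) Rx(roll)).
In Python, from station import get_obs, vision, hand_in gives the robot as it stands.
- The arm moves only by the tool play_rows, never from a script. Its argument "moves" is a list of rows, each an object with "claw": the opening, from 0 (shut) to 1 (fully open); "linear": the shift along the tool's x, y, z in mm, a list of three; "turn": the turn, a rotation vector about the tool's x, y, z in rad, a list of three. In form: [{"claw": claw, "linear": [tx, ty, tz], "turn": [ax, ay, az]}, ...]. A call has 1 to 8 rows; each row is the pose to reach, as a shift and turn from the pose measured when the call began, along the tool's axes at that moment; what a row does not reach only later rows make up. A row lasts 1/8 s, in which the tool goes at most 62.5 mm and 10.7 degrees, less where a joint would pass 70% of its speed; a pose out of reach is approached as far as the arm can. A call with a gripper value outside its range is refused whole. The fingers move at their own pace and stop on an object; "force" is the grip in N (left out, the last holds). Time passes only in rows, so rows that repeat a pose let the fingers close. It gives the time, the measured TCP pose, the force and the opening at its end, in the units of the state.
- get_obs(): the state, without advancing time (a new reading comes with each control period).
- vision.camera(name): name is "side" or "top" or "wrist"; returns the picture (400x640x3 uint8, blue, green, red); there is no depth.
- vision.camera_info(name): a dict with "camera_matrix" (3x3 intrinsics, pixels), "rvec" (rotation vector, rad) and "tvec" (3), from world to camera coordinates, as OpenCV has them; the wrist camera has in their place "mount" (4x4, takes a point from camera to tool coordinates, whose origin is the TCP and whose axes are the flange's). Camera axes: x right, y down, z forward; pixel columns grow to the right and rows downward; lengths in m; the calibration is good to about 2 mm. A picture is of the moment at which its call begins: read the wrist's pose just before it. camera_info takes no time and is no camera call.
- hand_in(): hands the job in, once; it reports no verdict.
The state is a dict: "time_s": time; "qpos": joint angles; "joint_vel": joint speeds; "tau": joint torques, N m; "ee_pos": TCP position; "eef_rot": TCP orientation; "force": force on the tool from outside, world axes, zero at the start; "moment": the same for the moment, N m; "grip_width": finger opening in m.
Only numpy, scipy, OpenCV 4.12 (cv2) and the standard library are available. Lean on these libraries where they do the work, as an engineer would, in place of code of your own. Each camera call takes 0.05 s, during which the arm holds its last target.

## Working session

There is one attempt and no reset: what is moved stays moved. The work goes in short steps, Python scripts to look and compute and a tool call to move; the robot and the scene stay as the last step left them, time stands still between calls to the robot, and variables do not carry over. Pictures are saved under pics/ and viewed, and the job is handed in when it is done.

Besides the shell and the picture viewer there is one more tool, called after "Call:" as name(argument=value, ...), one argument or row to a line, values as JSON. play_rows: Moves the arm, as the interface text tells. Its arguments: {"type":"object","properties":{"moves":{"type":"array","items":{"type":"object","properties":{"claw":{"type":"number"},"linear":{"type":"array","items":{"type":"number"}},"turn":{"type":"array","items":{"type":"number"}}}}},"force":{"type":"number"}},"required":["moves"]}

```bash
mkdir -p pics; ls; python3 - <<'E'
from station import get_obs, vision
import cv2,json
o=get_obs();print(o)
for n in("side","top","wrist"):
    i=vision.camera(n);cv2.imwrite(f"pics/{n}0.png",i);print(n,vision.camera_info(n))
E
```

```text
pics
{'time_s': 0.0, 'qpos': array([-1.33460322e+00,  3.00476176e-01,  1.52157883e+00, -7.64236904e-06,
        1.32064394e+00, -6.66058817e-02]), 'joint_vel': array([-7.14320312e-05,  6.69261171e-04,  1.81848961e-04, -5.54300618e-04,
        8.76275257e-04, -9.76887577e-04]), 'tau': array([-5.28860164e-04, -5.31805301e+01, -3.52739847e+01,  7.08260620e-02,
        2.43462611e-02, -1.16759529e-04]), 'ee_pos': array([ 0.16394036, -0.52473954,  0.20488448]), 'eef_rot': array([-3.14048833e+00, -6.62446691e-05,  3.02800844e-01]), 'force': array([0.3165517 , 0.08312703, 0.1996369 ]), 'moment': array([ 0.05072626,  0.04102639, -0.00983184]), 'grip_width': 0.09384856574636771}
side {'camera_matrix': array([[362.73708335,   0.        , 322.25329328],
       [  0.        , 362.73708335, 198.12280267],
       [  0.        ,   0.        ,   1.        ]]), 'rvec': array([ 0.37899807, -2.68464577,  1.28816174]), 'tvec': array([0.58810605, 0.00922114, 1.25047642])}
top {'camera_matrix': array([[402.24973205,   0.        , 319.1891916 ],
       [  0.        , 402.24973205, 190.86913545],
       [  0.        ,   0.        ,   1.        ]]), 'rvec': array([ 2.23992188, -1.97593137,  0.20588674]), 'tvec': array([0.1557677 , 0.58325761, 1.13311122])}
wrist {'camera_matrix': array([[300.09363928,   0.        , 320.78087365],
       [  0.        , 300.09363928, 201.68794939],
       [  0.        ,   0.        ,   1.        ]]), 'mount': array([[ 4.38695212e-04, -9.66444162e-01, -2.56876409e-01,
         7.56632772e-02],
       [ 9.99999568e-01,  6.34339842e-04, -6.78766163e-04,
         3.11991842e-04],
       [ 8.18936536e-04, -2.56876000e-01,  9.66444023e-01,
        -1.78627892e-01],
       [ 0.00000000e+00,  0.00000000e+00,  0.00000000e+00,
         1.00000000e+00]])}
```

View pics/top0.png

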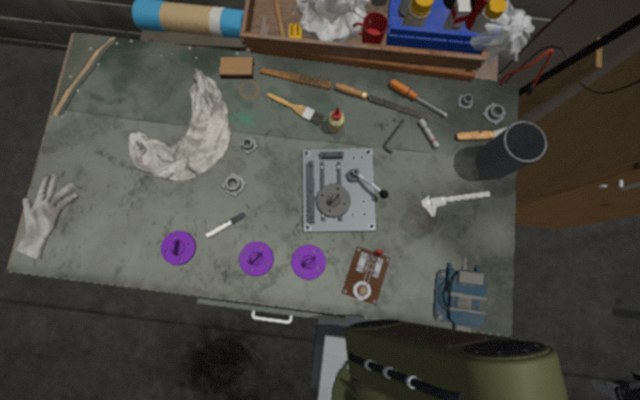

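View pics/side0.png

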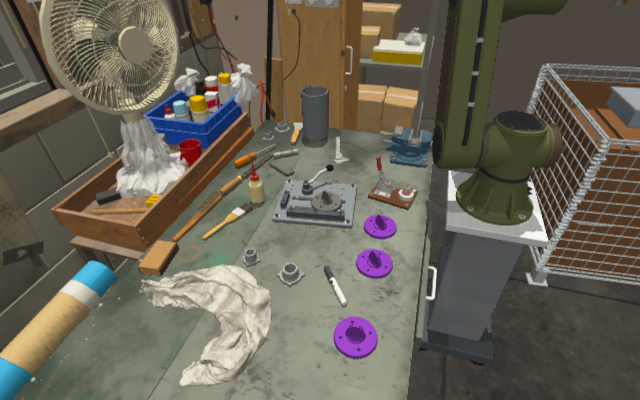

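View pics/wrist0.png

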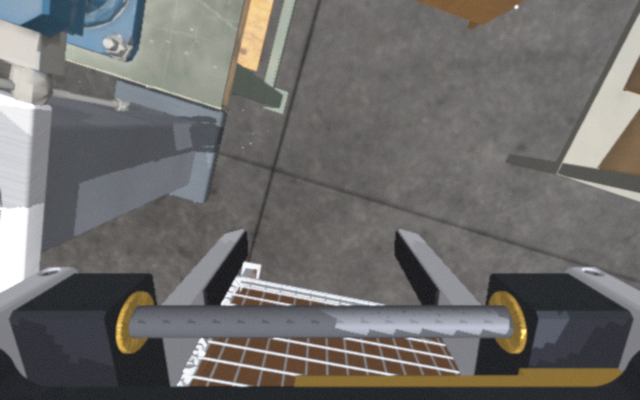

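The top view shows the fixture at px (338,190): end stop at the top (332,155), fence on the left (310,190), lever knob at (384,194) and dark disc at (332,200). Purple look-alikes are at (178,247), (256,258) and (308,262). The grey one on the fixture matches the description, so next I take a close crop and a first measurement.

```bash
cat > h.py <<'E'
import numpy as np,cv2
from scipy.spatial.transform import Rotation as R
from station import get_obs, vision
def pose():
    o=get_obs();T=np.eye(4);T[:3,:3]=R.from_euler('xyz',o['eef_rot']).as_matrix();T[:3,3]=o['ee_pos'];return T
def cam(n,Tt=None):
    c=vision.camera_info(n);K=c['camera_matrix']
    if n=='wrist': W=Tt@c['mount'];return K,W[:3,:3],W[:3,3]
    r=cv2.Rodrigues(c['rvec'])[0];return K,r.T,-r.T@c['tvec']
def ray(c,px,z):
    K,Rm,o=c;d=Rm@np.linalg.solve(K,[px[0],px[1],1.]);return o+d*(z-o[2])/d[2]
def proj(c,P):
    K,Rm,o=c;q=K@(Rm.T@(np.asarray(P)-o));return q[:2]/q[2]
E
python3 - <<'E'
from h import *
i=cv2.imread('pics/top0.png')
c=i[135:245,285:405];cv2.imwrite('pics/topc.png',cv2.resize(c,None,fx=5,fy=5,interpolation=cv2.INTER_CUBIC))
C=cam('top');print(C[2])
for p in[(303,150),(374,150),(375,231),(303,232)]:print(ray(C,p,.012))
print('knob',ray(C,(384,194),.062),'piv',ray(C,(353,175),.054),'disc',ray(C,(331,201),.028))
E
```

```text
[0.32164518 0.20376666 1.2261393 ]
[0.69257099 0.29507275 0.012     ]
[0.72069951 0.07334768 0.012     ]
[0.46707721 0.04557224 0.012     ]
[0.43695094 0.26097738 0.012     ]
knob [0.57318689 0.03626421 0.062     ] piv [0.62112659 0.13281052 0.054     ] disc [0.53893475 0.18859389 0.028     ]
```

View pics/topc.png

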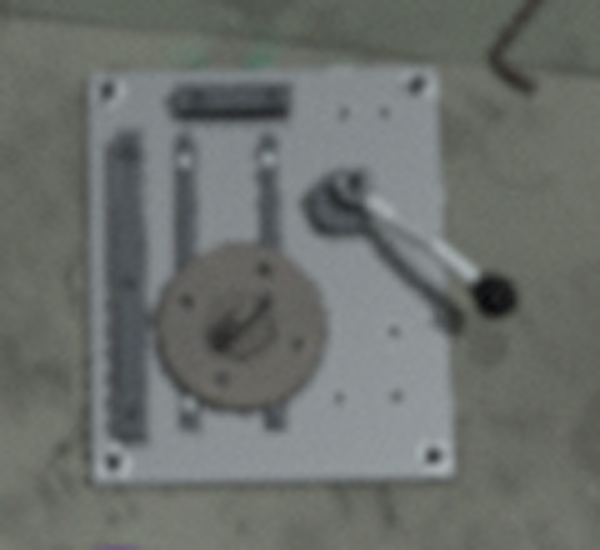

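The choice holds: this disc is dark grey, on the strips and inside the fixture, and the others are purple and off it. Next I move above the fixture for a wrist view.

Call:
play_rows(
  moves=[
    {"claw": 1,"linear": [0,0,-60],"turn": [0,0,0]},
    {"claw": 1,"linear": [60,-30,-80],"turn": [0,0,0.02]},
    {"claw": 1,"linear": [110,-58,-100],"turn": [0,0,0.04]},
    {"claw": 1,"linear": [160,-85,-120],"turn": [0,0,0.06]},
    {"claw": 1,"linear": [215,-112,-120],"turn": [0,0,0.08]},
    {"claw": 1,"linear": [265,-140,-120],"turn": [0,0,0.1]},
    {"claw": 1,"linear": [313,-164,-120],"turn": [0,0,0.12]},
    {"claw": 1,"linear": [340,-220,-115],"turn": [0,0,0.14]},
  ],
)

```text
time_s: 1.15
ee_pos: [0.4241, -0.2122, 0.3194]
eef_rot: [-3.14, 0.001, 0.162]
force: [0.6, -0.3, 0.6]
grip_width: 0.0942
```

Call:
play_rows(
  moves=[
    {"claw": 1,"linear": [20,-58,0],"turn": [0,0,0.01]},
    {"claw": 1,"linear": [40,-115,0],"turn": [0,0,0.02]},
    {"claw": 1,"linear": [60,-172,10],"turn": [0,0,0.03]},
    {"claw": 1,"linear": [80,-230,20],"turn": [0,0,0.03]},
    {"claw": 1,"linear": [100,-287,30],"turn": [0,0,0.03]},
    {"claw": 1,"linear": [123,-347,40],"turn": [0,0,0.03]},
    {"claw": 1,"linear": [123,-347,40],"turn": [0,0,0.03]},
    {"claw": 1,"linear": [123,-347,40],"turn": [0,0,0.03]},
  ],
)

```text
time_s: 2.15
ee_pos: [0.4894, 0.15, 0.2797]
eef_rot: [-3.14, 0.001, 0.133]
force: [0.1, 0.5, 0.5]
grip_width: 0.0941
```

```bash
python3 - <<'E'
from h import *
T=pose();np.save('T1.npy',T);i=vision.camera('wrist');cv2.imwrite('pics/w1.png',i)
print(get_obs()['ee_pos'],get_obs()['eef_rot'],get_obs()['time_s'])
E
```

```text
[0.48946584 0.14938938 0.28003752] [-3.14013287e+00  8.81923501e-04  1.31560674e-01] 2.2
```

View pics/w1.png

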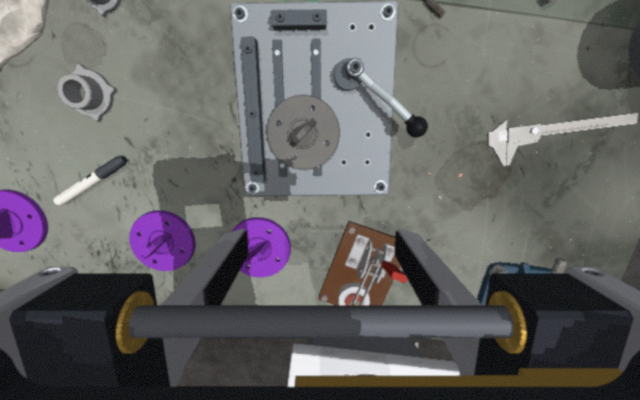

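The wrist view shows the plate with corners about (232,3), (397,3), (388,195) and (245,195). The disc is at (303,131), the pivot at (354,67) and the knob at (416,126).

```bash
python3 - <<'E'
from h import *
i=cv2.imread('pics/w1.png');T=np.load('T1.npy');C=cam('wrist',T)
c=i[0:205,225:445];cv2.imwrite('pics/w1c.png',cv2.resize(c,None,fx=3.4,fy=2.9,interpolation=cv2.INTER_CUBIC))
g=cv2.cvtColor(i,cv2.COLOR_BGR2GRAY)
# screws in corners
for p in[(239,13),(389,13),(252,188),(380,187)]:print('screw',ray(C,p,.020))
k=((g<45)*255).astype('uint8');n,l,s,cc=cv2.connectedComponentsWithStats(k[90:150,395:440])
for j in range(1,n):
  if s[j,4]>60:print('knob',cc[j]+[395,90],s[j],ray(C,cc[j]+[395,90],.062))
h=cv2.HoughCircles(cv2.medianBlur(g[80:185,250:360],3),cv2.HOUGH_GRADIENT,1.0,50,param1=80,param2=12,minRadius=32,maxRadius=42);print(h)
if h is not None:
  for q in h[0][:2]:
    P=ray(C,q[:2]+[250,80],.028);print('disc',P,'diam',np.linalg.norm(ray(C,q[:2]+[250+q[2],80],.028)-P)*2)
print('piv',ray(C,(354,67),.054))
E
```

```text
screw [0.68494036 0.28357587 0.02      ]
screw [0.71057255 0.09114268 0.02      ]
screw [0.45567625 0.24973529 0.02      ]
screw [0.48264757 0.06053544 0.02      ]
knob [416.03278689 126.30163934] [ 11  26  21  21 305] [0.57479075 0.03889164 0.062     ]
[[[52.5 52.5 37. ]]]
disc [0.54635683 0.18395038 0.028     ] diam 0.10344662150243576
piv [0.63493502 0.12824855 0.054     ]
```

View pics/w1c.png

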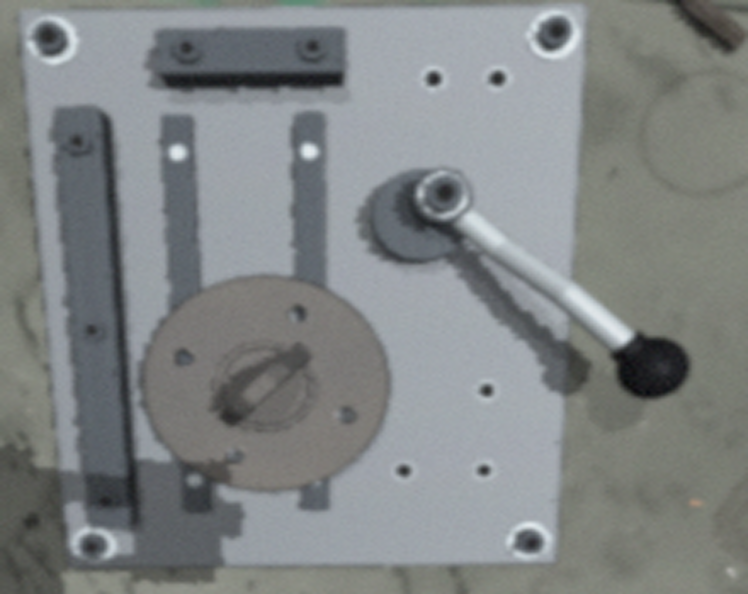

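```bash
cat >> h.py <<'E'
O=np.array([.6247,.2013]);YAW=.139
F=np.array([[np.cos(YAW),-np.sin(YAW)],[np.sin(YAW),np.cos(YAW)]])
PIV=O+F@[0,-.076]
def tofix(p): return F.T@(np.asarray(p)[:2]-O)
def tooldelta(w,T=None):
    T=pose() if T is None else T
    return np.round((T[:3,:3].T@(np.asarray(w)-T[:3,3]))*1000).astype(int)
def finger(a,r,gap,side,z,ty):
    # lever value a -> finger centre; side +1 = behind for opening(cw side), -1 = for shutting ; ty tool yaw
    th=YAW-(a+np.pi/4);n=np.array([np.sin(th),-np.cos(th)])*side
    t=np.array([np.cos(ty),np.sin(ty)]);u=np.array([-t[1],t[0]])
    off=.0055+.008*abs(n@t)+.0125*abs(n@u)+gap
    return np.r_[PIV+r*np.array([np.cos(th),np.sin(th)])+off*n,z]
def lever(knob):
    d=np.asarray(knob)[:2]-PIV;return -(np.arctan2(d[1],d[0])-YAW)-np.pi/4,np.hypot(*d)
E
python3 - <<'E'
from h import *
C=cam('top');print('oiler',[tofix(ray(C,(336,121),z)) for z in(.05,.1)],ray(C,(336,121),.1))
print(lever([.5748,.0389]),tofix([.5464,.184]))
T=pose();ty=.1316
p=finger(1.53,.078,.012,1,.13,ty);print(p,tooldelta(p)); p[2]=.046;print(tooldelta(p))
for a in np.arange(1.53,-.01,-.15): 
  p=finger(a,.078,0,1,.046,ty);print(round(a,2),p.round(4),tofix(p).round(3),tooldelta(p,T))
E
```

```text
oiler [array([ 0.16056352, -0.02046262]), array([ 0.14099298, -0.01770382])] [0.76678603 0.20330191 0.1       ]
(np.float64(1.5307737023104604), np.float64(0.1060374900813055)) [-0.07994176 -0.00628446]
[0.56466228 0.08002148 0.13      ] [ 66  79 150]
[ 66  79 234]
1.53 [0.5745 0.0732 0.046 ] [-0.067 -0.12 ] [ 75  87 234]
1.38 [0.5838 0.0644 0.046 ] [-0.06 -0.13] [ 83  97 234]
1.23 [0.5946 0.0571 0.046 ] [-0.05  -0.139] [ 92 106 234]
1.08 [0.6066 0.0516 0.046 ] [-0.039 -0.146] [104 113 234]
0.93 [0.6197 0.0481 0.046 ] [-0.026 -0.151] [116 118 234]
0.78 [0.6329 0.0469 0.046 ] [-0.013 -0.154] [129 121 234]
0.63 [0.6431 0.0469 0.046 ] [-0.003 -0.155] [139 122 234]
0.48 [0.6535 0.0483 0.046 ] [ 0.007 -0.155] [150 122 234]
0.33 [0.6638 0.0512 0.046 ] [ 0.018 -0.154] [160 121 234]
0.18 [0.6739 0.0556 0.046 ] [ 0.029 -0.151] [171 117 234]
0.03 [0.6836 0.0617 0.046 ] [ 0.039 -0.146] [181 113 234]
```

Call:
play_rows(
  force=20,
  moves=[
    {"claw": 0,"linear": [25,30,30],"turn": [0,0,0]},
    {"claw": 0,"linear": [50,60,80],"turn": [0,0,0]},
    {"claw": 0,"linear": [64,77,125],"turn": [0,0,0]},
    {"claw": 0,"linear": [64,77,150],"turn": [0,0,0]},
    {"claw": 0,"linear": [64,77,190],"turn": [0,0,0]},
    {"claw": 0,"linear": [64,77,234],"turn": [0,0,0]},
    {"claw": 0,"linear": [64,77,234],"turn": [0,0,0]},
  ],
)

```text
time_s: 3.08
ee_pos: [0.5613, 0.0803, 0.044]
eef_rot: [-3.14, 0.006, 0.13]
force: [0.1, -0.2, 0.8]
grip_width: 0.0274
```

```bash
python3 - <<'E'
from h import *
T=pose();np.save('T2.npy',T);i=vision.camera('wrist');cv2.imwrite('pics/w2.png',i)
print(get_obs()['ee_pos'],get_obs()['eef_rot'],get_obs()['grip_width'],get_obs()['force'])
for a in np.arange(1.53,-.08,-.15): 
  p=finger(a,.078,0,1,.046,.1316);print(round(a,2),tooldelta(p,T))
E
```

```text
[0.56260302 0.08060963 0.04622479] [-3.14013388e+00  2.09299957e-03  1.30013793e-01] 0.023110201957666693 [-0.86130569  0.80955242  0.23877778]
1.53 [12  9 -2]
1.38 [20 19 -2]
1.23 [30 27 -2]
1.08 [41 34 -2]
0.93 [54 39 -2]
0.78 [67 42 -2]
0.63 [77 44 -3]
0.48 [87 44 -3]
0.33 [98 42 -3]
0.18 [109  39  -3]
0.03 [119  34  -3]
```

View pics/w2.png

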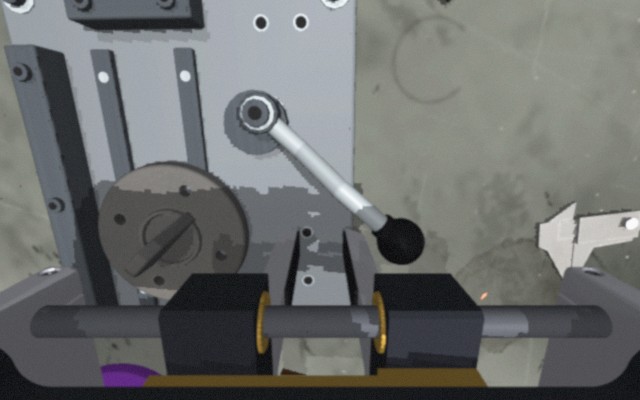

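The fingers are at px (320,250), with the bar to their right from the hub (255,112) to the knob (400,240), so they are on the correct side for opening.

Call:
play_rows(
  moves=[
    {"claw": 0,"linear": [0,0,0],"turn": [0,0,0]},
    {"claw": 0,"linear": [0,0,0],"turn": [0,0,0]},
    {"claw": 0,"linear": [12,9,-1],"turn": [0,0,0]},
    {"claw": 0,"linear": [20,19,-1],"turn": [0,0,0]},
    {"claw": 0,"linear": [30,27,-1],"turn": [0,0,0]},
    {"claw": 0,"linear": [41,34,-1],"turn": [0,0,0]},
    {"claw": 0,"linear": [54,39,-1],"turn": [0,0,0]},
    {"claw": 0,"linear": [54,39,-1],"turn": [0,0,0]},
  ],
)

```text
time_s: 4.12
ee_pos: [0.6219, 0.0484, 0.0467]
eef_rot: [-3.14, 0.002, 0.13]
force: [-0.4, 0.8, 0.0]
grip_width: 0.0004
```

```bash
python3 - <<'E'
from h import *
T=pose();i=vision.camera('wrist');cv2.imwrite('pics/w3.png',i)
print(get_obs()['ee_pos'],get_obs()['eef_rot'],get_obs()['grip_width'],get_obs()['force'])
for a in np.arange(.93,-.2,-.15): 
  p=finger(a,.078,0,1,.046,.1316);print(round(a,2),tooldelta(p,T))
E
```

```text
[0.62142029 0.04860504 0.04669874] [-3.14037180e+00  2.22396087e-03  1.29753389e-01] -9.133855218567603e-05 [-0.39970177  0.12557155 -0.19435753]
0.93 [-2  0  1]
0.78 [11  3  1]
0.63 [21  4  1]
0.48 [31  4  1]
0.33 [42  3  1]
0.18 [52  0  1]
0.03 [63 -5  1]
-0.12 [ 73 -12   1]
```

View pics/w3.png

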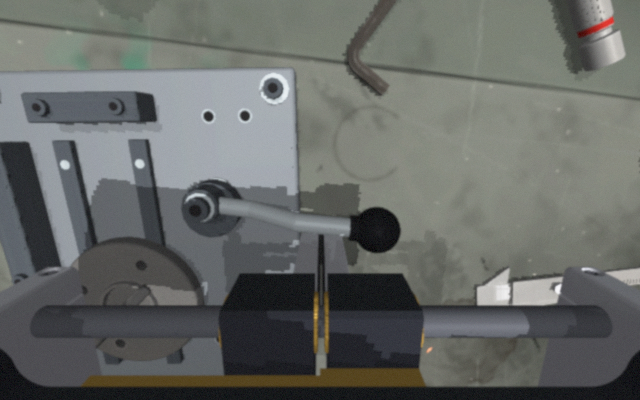

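The lever is moving and now points about 95° right of +x, with the knob at (375,230). I continue the sweep.

Call:
play_rows(
  moves=[
    {"claw": 0,"linear": [11,3,0],"turn": [0,0,0]},
    {"claw": 0,"linear": [21,4,0],"turn": [0,0,0]},
    {"claw": 0,"linear": [31,4,0],"turn": [0,0,0]},
    {"claw": 0,"linear": [42,3,0],"turn": [0,0,0]},
    {"claw": 0,"linear": [52,0,0],"turn": [0,0,0]},
    {"claw": 0,"linear": [61,-4,0],"turn": [0,0,0]},
    {"claw": 0,"linear": [61,-4,0],"turn": [0,0,0]},
  ],
)

```text
time_s: 5.05
ee_pos: [0.682, 0.0608, 0.0465]
eef_rot: [-3.141, 0.001, 0.13]
force: [0.1, 0.0, 1.4]
grip_width: 0.0006
```

```bash
python3 - <<'E'
from h import *
T=pose();i=vision.camera('wrist');cv2.imwrite('pics/w4.png',i);np.save('T4.npy',T)
cv2.imwrite('pics/t4.png',cv2.resize(vision.camera('top')[100:260,240:460],None,fx=3,fy=3))
print(get_obs()['ee_pos'],get_obs()['eef_rot'],get_obs()['force'])
for a in (.1,.03,-.05,-.12): 
  p=finger(a,.078,0,1,.046,.1316);print(round(a,2),tooldelta(p,T))
E
```

```text
[0.68154625 0.06050668 0.04660652] [-3.14040956e+00  1.63486775e-03  1.29819892e-01] [ 0.28017102 -0.00215165  0.73126887]
0.1 [-3  2  0]
0.03 [ 2 -1  0]
-0.05 [ 7 -4  0]
-0.12 [11 -7  0]
```

View pics/w4.png

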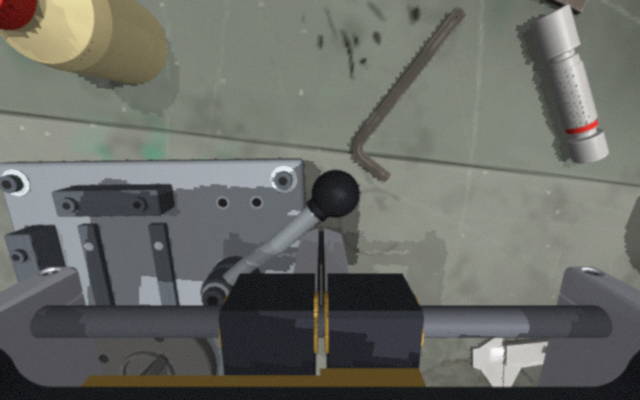

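View pics/t4.png

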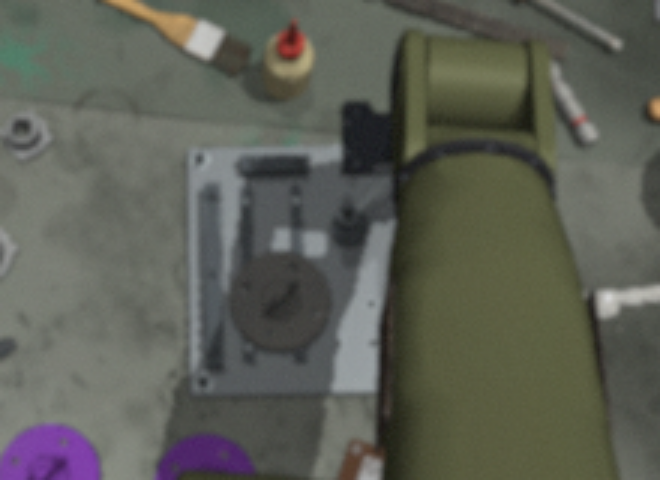

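Call:
play_rows(
  moves=[
    {"claw": 0,"linear": [4,-2,0],"turn": [0,0,0]},
    {"claw": 0,"linear": [6,-4,0],"turn": [0,0,0]},
    {"claw": 0,"linear": [6,-4,0],"turn": [0,0,0]},
  ],
)

```text
time_s: 5.52
ee_pos: [0.6864, 0.0642, 0.0465]
eef_rot: [3.141, 0.004, 0.13]
force: [-8.2, -6.2, 2.8]
grip_width: 0.0006
```

```bash
python3 - <<'E'
from h import *
C=cam('wrist',np.load('T4.npy'));print(lever(ray(C,(336,194),.062)))
T=pose();i=vision.camera('wrist');cv2.imwrite('pics/w5.png',i);np.save('T5.npy',T)
g=cv2.cvtColor(i,cv2.COLOR_BGR2GRAY)[150:270,290:400]
n,l,s,cc=cv2.connectedComponentsWithStats(((g<45)*255).astype('uint8'))
for j in range(1,n):
  if s[j,4]>200:print(s[j],cc[j]+[290,150],lever(ray(cam('wrist',T),cc[j]+[290,150],.062)))
print(get_obs()['ee_pos'],get_obs()['force'])
E
```

```text
(np.float64(0.03806897380438856), np.float64(0.10893548463686163))
[  16   23   52   51 1753] [331.7432972  197.10382202] (np.float64(-0.015450795243447724), np.float64(0.10739666456738048))
[0.68635748 0.06422372 0.04652658] [-7.17702182 -6.36990165  2.84103916]
```

The lever is against its open stop: about 8 N each way on the force reading, and vision gives about 0.0 rad. Now I back off, rise and go behind the disc.

```bash
python3 - <<'E'
from h import *
T=pose()
for x,y,z in[(-.155,-.0063,.12),(-.155,-.0063,.022)]:
  w=np.r_[O+F@[x,y],z];print(w,np.hypot(*w[:2]),tooldelta(w,T))
E
```

```text
[0.47206785 0.17358507 0.12      ] 0.502971007203651 [-199 -136  -73]
[0.47206785 0.17358507 0.022     ] 0.502971007203651 [-198 -136   25]
```

Call:
play_rows(
  moves=[
    {"claw": 0,"linear": [-12,6,0],"turn": [0,0,0]},
    {"claw": 0,"linear": [-15,6,-40],"turn": [0,0,0]},
    {"claw": 0,"linear": [-20,0,-85],"turn": [0,0,0]},
    {"claw": 0.32,"linear": [-65,-35,-90],"turn": [0,0,0]},
    {"claw": 0.32,"linear": [-110,-70,-90],"turn": [0,0,0]},
    {"claw": 0.32,"linear": [-155,-105,-90],"turn": [0,0,0]},
    {"claw": 0.32,"linear": [-198,-136,-80],"turn": [0,0,0]},
    {"claw": 0.32,"linear": [-198,-136,-60],"turn": [0,0,0]},
  ],
)

```text
time_s: 6.58
ee_pos: [0.4712, 0.1753, 0.1083]
eef_rot: [-3.141, 0.001, 0.132]
force: [0.6, 0.9, -0.2]
grip_width: 0.0297
```

```bash
python3 - <<'E'
from h import *
T=pose();i=vision.camera('wrist');cv2.imwrite('pics/w6.png',i);np.save('T6.npy',T)
print(get_obs()['ee_pos'],get_obs()['force'],get_obs()['grip_width'])
for x,y,z in[(-.155,-.0063,.022),(-.138,-.006,.022)]:
  w=np.r_[O+F@[x,y],z];print(tooldelta(w,T))
E
```

```text
[0.47115084 0.17427355 0.10546522] [ 0.21407471  0.28507259 -2.47181834] 0.030180066622203273
[ 1  2 86]
[18  1 86]
```

View pics/w6.png

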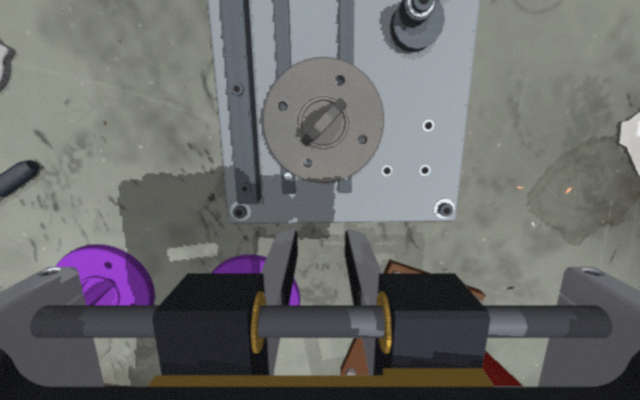

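The disc is centred at (323,120), in line with the fingers at (321,240). Before descending I re-measure the disc from this view.

```bash
python3 - <<'E'
from h import *
C=cam('wrist',np.load('T6.npy'));g=cv2.cvtColor(cv2.imread('pics/w6.png'),cv2.COLOR_BGR2GRAY)
h=cv2.HoughCircles(cv2.medianBlur(g[40:200,240:400],3),cv2.HOUGH_GRADIENT,1,60,param1=80,param2=12,minRadius=52,maxRadius=70)
q=h[0][0];P=ray(C,q[:2]+[240,40],.028);print(q,P,tofix(P),np.linalg.norm(ray(C,q[:2]+[240+q[2],40],.028)-P)*2)
for n,p in dict(s1=(240,212),s2=(446,210)).items():print(n,tofix(ray(C,p,.02)))
E
```

```text
[81.5 79.5 62.8] [0.54810924 0.18500515 0.028     ] [-0.07810975 -0.00552582] 0.10445257700833718
s1 [-0.16047608  0.07068099]
s2 [-0.15968821 -0.12042976]
```

Call:
play_rows(
  moves=[
    {"claw": 0.32,"linear": [1,2,40],"turn": [0,0,0]},
    {"claw": 0.32,"linear": [1,2,70],"turn": [0,0,0]},
    {"claw": 0.32,"linear": [1,2,84],"turn": [0,0,0]},
    {"claw": 0.32,"linear": [1,2,84],"turn": [0,0,0]},
  ],
)

```text
time_s: 7.12
ee_pos: [0.4722, 0.1723, 0.0214]
eef_rot: [3.141, 0.005, 0.131]
force: [-0.6, 0.6, 0.6]
grip_width: 0.03
```

```bash
python3 - <<'E'
from h import *
T=pose();i=vision.camera('wrist');cv2.imwrite('pics/w7.png',i);np.save('T7.npy',T)
print(get_obs()['ee_pos'],get_obs()['force'],get_obs()['grip_width'])
for x,y,z in[(-.138,-.006,.022),(-.10,-.005,.022),(-.07,-.004,.022),(-.058,-.003,.022)]:
  w=np.r_[O+F@[x,y],z];print(tooldelta(w,T))
E
```

```text
[0.47255998 0.17245185 0.02218379] [-0.00863812  0.55570947  0.20183381] 0.030085675894220964
[17 -2 -1]
[55 -3 -1]
[85 -4 -1]
[97 -5 -1]
```

View pics/w7.png

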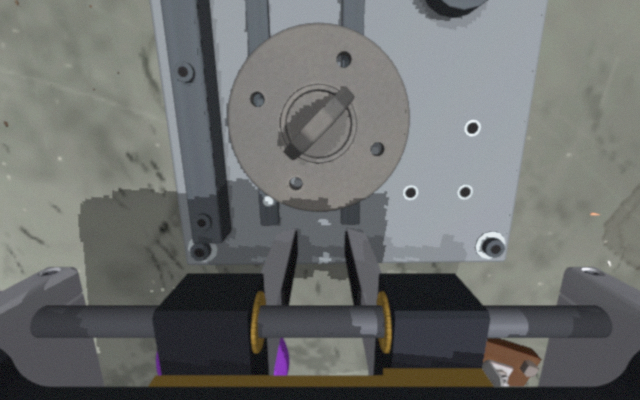

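The fingers are low, just behind the disc's rear edge at (320,210). Pushing slowly.

Call:
play_rows(
  moves=[
    {"claw": 0.32,"linear": [15,-2,0],"turn": [0,0,0]},
    {"claw": 0.32,"linear": [25,-2,0],"turn": [0,0,0]},
    {"claw": 0.32,"linear": [35,-2,0],"turn": [0,0,0]},
    {"claw": 0.32,"linear": [45,-3,0],"turn": [0,0,0]},
    {"claw": 0.32,"linear": [55,-3,0],"turn": [0,0,0]},
    {"claw": 0.32,"linear": [65,-4,0],"turn": [0,0,0]},
    {"claw": 0.32,"linear": [75,-4,0],"turn": [0,0,0]},
    {"claw": 0.32,"linear": [82,-5,0],"turn": [0,0,0]},
  ],
)

```text
time_s: 8.18
ee_pos: [0.5531, 0.1881, 0.023]
eef_rot: [3.141, 0.005, 0.131]
force: [-10.8, -3.2, 8.9]
grip_width: 0.0298
```

```bash
python3 - <<'E'
from h import *
T=pose();i=vision.camera('wrist');cv2.imwrite('pics/w8.png',i);np.save('T8.npy',T)
print(get_obs()['ee_pos'],get_obs()['force'],get_obs()['grip_width'])
for x,y,z in[(-.07,-.004,.022),(-.058,-.003,.022)]:
  w=np.r_[O+F@[x,y],z];print(tooldelta(w,T))
E
```

```text
[0.55383266 0.18822216 0.02302218] [-5.23243676 -1.53664325  3.17662302] 0.03020905576529298
[3 1 1]
[15  0  1]
```

View pics/w8.png

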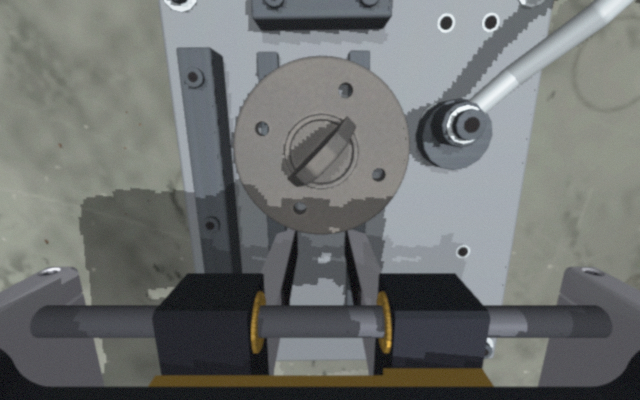

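The disc is close: front edge at row 57 against the stop's foot near row 30, about 12 mm, and clear of the cam. I finish the push slowly.

Call:
play_rows(
  moves=[
    {"claw": 0.32,"linear": [4,0,-1],"turn": [0,0,0]},
    {"claw": 0.32,"linear": [8,0,-1],"turn": [0,0,0]},
    {"claw": 0.32,"linear": [12,0,-1],"turn": [0,0,0]},
    {"claw": 0.32,"linear": [14,0,-1],"turn": [0,0,0]},
  ],
)

```text
time_s: 8.72
ee_pos: [0.5677, 0.1901, 0.0244]
eef_rot: [-3.142, 0.005, 0.131]
force: [-7.7, -1.2, 4.3]
grip_width: 0.0301
```

```bash
python3 - <<'E'
from h import *
T=pose();i=vision.camera('wrist');cv2.imwrite('pics/w9.png',i);np.save('T9.npy',T)
print(get_obs()['ee_pos'],tofix(get_obs()['ee_pos']),get_obs()['force'])
E
```

```text
[0.56774442 0.19010269 0.02445373] [-0.05795766 -0.00319796] [-6.53121785 -0.30250006  5.7115874 ]
```

View pics/w9.png

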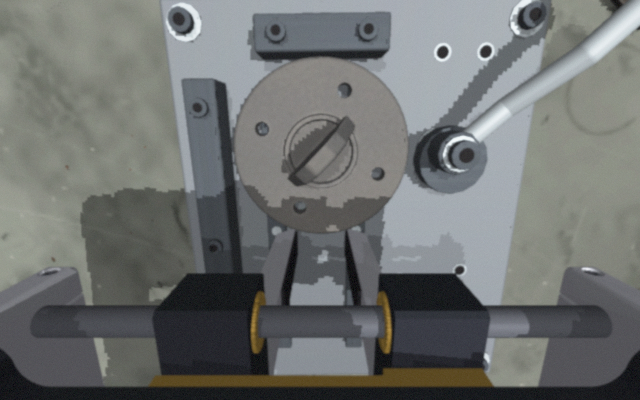

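Call:
play_rows(
  moves=[
    {"claw": 0.32,"linear": [2,0,1],"turn": [0,0,0]},
    {"claw": 0.32,"linear": [4,0,1],"turn": [0,0,0]},
    {"claw": 0.32,"linear": [4,0,1],"turn": [0,0,0]},
  ],
)

```text
time_s: 9.15
ee_pos: [0.5686, 0.1903, 0.024]
eef_rot: [3.141, 0.014, 0.131]
force: [-31.8, -5.4, 21.7]
grip_width: 0.0303
```

```bash
python3 - <<'E'
from h import *
T=pose();i=vision.camera('wrist');cv2.imwrite('pics/w10.png',i);np.save('T10.npy',T)
print(get_obs()['ee_pos'],tofix(get_obs()['ee_pos']),get_obs()['force'])
cv2.imwrite('pics/w10c.png',cv2.resize(i[0:240,160:500],None,fx=2.2,fy=2.2))
C=cam('wrist',T);g=cv2.cvtColor(i,cv2.COLOR_BGR2GRAY)
h=cv2.HoughCircles(cv2.medianBlur(g[40:260,200:450],3),cv2.HOUGH_GRADIENT,1,60,param1=80,param2=12,minRadius=75,maxRadius=100)
for q in h[0][:2]:P=ray(C,q[:2]+[200,40],.028);print(q,P,tofix(P),np.linalg.norm(ray(C,q[:2]+[200+q[2],40],.028)-P)*2)
E
```

```text
[0.56859523 0.19032506 0.02395636] [-0.05708425 -0.00309562] [-31.57507612  -4.80299751  21.79670191]
[121.5 105.5  88.4] [0.63087709 0.19816886 0.028     ] [ 0.00568368 -0.0039568 ] 0.10089998684394039
[163.5 175.5  97.2] [0.59256932 0.16727836 0.028     ] [-0.03653457 -0.02924171] 0.1182855700833749
```

View pics/w10c.png

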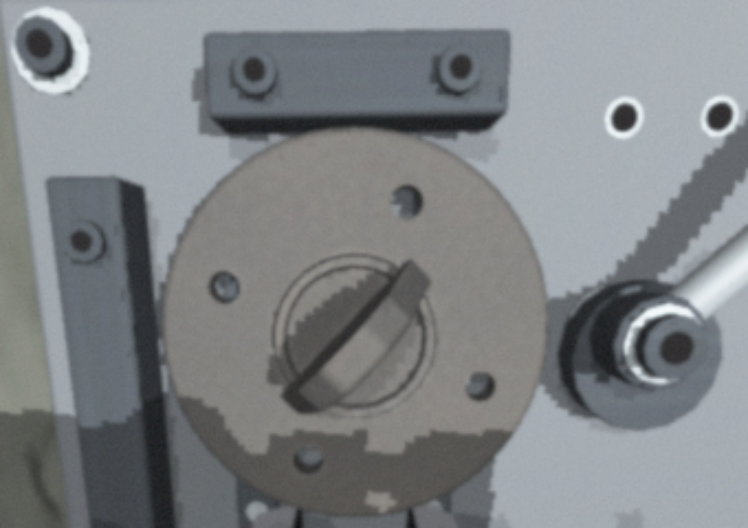

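The disc is home: 31 N against the stop, and the disc edge touches the stop at (350,130) in the crop. Now I back off, rise, close the fingers and go to the far side of the lever.

```bash
python3 - <<'E'
from h import *
T=pose()
for r in(.078,.084):
  p=finger(0,r,.014,-1,.05,.131);print(p,tofix(p),np.hypot(*p[:2]),tooldelta(p,T))
E
```

```text
[0.71798534 0.10620973 0.05      ] [ 0.07921058 -0.10709807] 0.7257984967925618 [137 103 -28]
[0.72277489 0.10259584 0.05      ] [ 0.08345322 -0.11134072] 0.7300201718337577 [141 107 -28]
```

Call:
play_rows(
  moves=[
    {"claw": 0.32,"linear": [-4,0,0],"turn": [0,0,0]},
    {"claw": 0.32,"linear": [-20,0,0],"turn": [0,0,0]},
    {"claw": 0.32,"linear": [-22,0,-30],"turn": [0,0,0]},
    {"claw": 0,"linear": [-22,0,-80],"turn": [0,0,0]},
    {"claw": 0,"linear": [-22,0,-120],"turn": [0,0,0]},
    {"claw": 0,"linear": [-22,0,-120],"turn": [0,0,0]},
  ],
)

```text
time_s: 9.95
ee_pos: [0.5503, 0.1881, 0.148]
eef_rot: [-3.141, 0.006, 0.131]
force: [-0.5, -1.3, -0.4]
grip_width: 0.0038
```

```bash
python3 - <<'E'
from h import *
T=pose();i=vision.camera('wrist');cv2.imwrite('pics/w11.png',i);np.save('T11.npy',T)
o=get_obs();print(o['ee_pos'],o['eef_rot'],o['force'])
g=cv2.cvtColor(i,cv2.COLOR_BGR2GRAY);C=cam('wrist',T)
h=cv2.HoughCircles(cv2.medianBlur(g[60:260,220:400],3),cv2.HOUGH_GRADIENT,1,60,param1=80,param2=12,minRadius=35,maxRadius=65)
for q in h[0][:2]:P=ray(C,q[:2]+[220,60],.028);print(q,P,tofix(P),np.linalg.norm(ray(C,q[:2]+[220+q[2],60],.028)-P)*2)
for z in(.14,.05):
  p=finger(0,.082,.014,-1,z,.131);print(p,tofix(p),np.hypot(*p[:2]),tooldelta(p,T))
E
```

```text
[0.54929676 0.1878607  0.14561143] [3.1414926  0.00992837 0.13125811] [-0.32741184  0.11596773 -0.79030112]
[100.5  57.5  54.4] [0.62857973 0.19892852 0.028     ] [ 0.00351373 -0.00288616] 0.10405621015209518
[ 70.5 124.5  58.9] [0.55972935 0.22050705 0.028     ] [-0.06168282  0.02802366] 0.11944188701050958
[0.72117838 0.10380047 0.14      ] [ 0.08203901 -0.1099265 ] 0.7286101748110851 [158 106   7]
[0.72117838 0.10380047 0.05      ] [ 0.08203901 -0.1099265 ] 0.7286101748110851 [159 106  97]
```

View pics/w11.png

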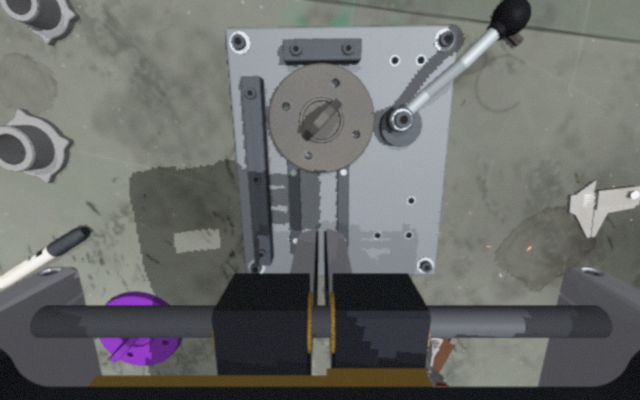

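The disc is at the stop (about x +3 mm and y −3 mm, calibration bias included) and the lever is still open, with the knob at (512,15). Now to the far side of the bar.

Call:
play_rows(
  moves=[
    {"claw": 0,"linear": [45,30,-5],"turn": [0,0,0]},
    {"claw": 0,"linear": [90,60,-5],"turn": [0,0,0]},
    {"claw": 0,"linear": [130,86,-5],"turn": [0,0,0]},
    {"claw": 0,"linear": [159,106,5],"turn": [0,0,0]},
    {"claw": 0,"linear": [159,106,35],"turn": [0,0,0]},
    {"claw": 0,"linear": [159,106,40],"turn": [0,0,0]},
  ],
)

```text
time_s: 10.75
ee_pos: [0.7191, 0.1032, 0.0999]
eef_rot: [-3.141, 0.016, 0.131]
force: [-0.5, -0.1, 0.0]
grip_width: 0.0005
```

```bash
python3 - <<'E'
from h import *
T=pose();i=vision.camera('wrist');cv2.imwrite('pics/w12.png',i);np.save('T12.npy',T)
cv2.imwrite('pics/s12.png',cv2.resize(vision.camera('side')[120:260,220:440],None,fx=3,fy=3))
o=get_obs();print(o['ee_pos'],o['eef_rot'],o['force'],o['grip_width'])
p=finger(0,.082,.014,-1,.05,.131);print(tooldelta(p,T))
E
```

```text
[0.71996034 0.10370766 0.10314068] [3.14156188 0.01157126 0.13160213] [-0.1264176  -0.14738607  0.79058828] 0.0003842173104017656
[ 3  0 50]
```

View pics/w12.png

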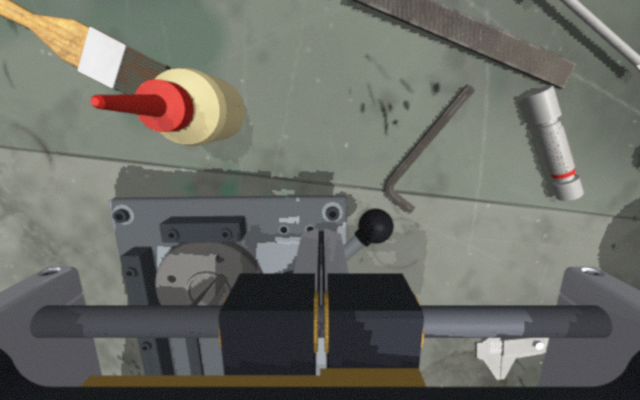

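View pics/s12.png

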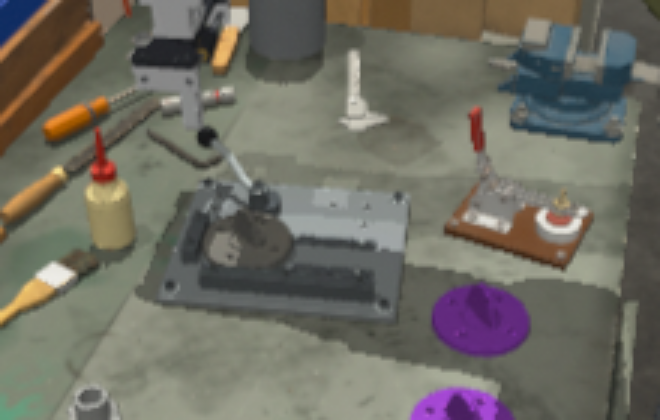

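The fingers (321,240) are on the far-left side of the bar, with the knob at (375,227). The oiler at (190,105) is well clear, so I descend.

Call:
play_rows(
  moves=[
    {"claw": 0,"linear": [3,0,25],"turn": [0,0,0]},
    {"claw": 0,"linear": [3,0,50],"turn": [0,0,0]},
    {"claw": 0,"linear": [3,0,51],"turn": [0,0,0]},
  ],
)

```text
time_s: 11.22
ee_pos: [0.7217, 0.1043, 0.0516]
eef_rot: [-3.142, 0.013, 0.132]
force: [-0.7, 0.4, -0.2]
grip_width: 0.0006
```

```bash
python3 - <<'E'
from h import *
T=pose();np.save('T13.npy',T)
o=get_obs();print(o['ee_pos'],o['force'],o['time_s'])
for a in np.arange(0,1.5,.12): print(round(a,2),tooldelta(finger(a,.080,0,-1,.05,.131),T))
E
```

```text
[0.72174394 0.10431041 0.05156594] [-0.65417762  0.39358255 -0.17709749] 11.225
0.0 [-12   9   2]
0.12 [-18  17   2]
0.24 [-25  25   2]
0.36 [-33  32   2]
0.48 [-42  38   2]
0.6 [-52  43   2]
0.72 [-63  46   2]
0.84 [-73  48   3]
0.96 [-81  49   3]
1.08 [-90  49   3]
1.2 [-98  48   3]
1.32 [-107   46    3]
1.44 [-116   43    3]
```

Call:
play_rows(
  moves=[
    {"claw": 0,"linear": [-12,9,1],"turn": [0,0,0]},
    {"claw": 0,"linear": [-18,17,1],"turn": [0,0,0]},
    {"claw": 0,"linear": [-25,25,1],"turn": [0,0,0]},
    {"claw": 0,"linear": [-33,32,1],"turn": [0,0,0]},
    {"claw": 0,"linear": [-42,38,1],"turn": [0,0,0]},
    {"claw": 0,"linear": [-52,43,1],"turn": [0,0,0]},
    {"claw": 0,"linear": [-63,46,1],"turn": [0,0,0]},
    {"claw": 0,"linear": [-73,48,1],"turn": [0,0,0]},
  ],
)

```text
time_s: 12.22
ee_pos: [0.6552, 0.047, 0.0515]
eef_rot: [-3.141, 0.013, 0.132]
force: [6.2, 5.4, -1.8]
grip_width: 0.0004
```

```bash
python3 - <<'E'
from h import *
T=pose();i=vision.camera('wrist');cv2.imwrite('pics/w14.png',i)
o=get_obs();print(o['ee_pos'],o['force'],o['time_s'])
for a in np.arange(.84,1.5,.08): print(round(a,2),tooldelta(finger(a,.080,0,-1,.05,.131),T))
E
```

```text
[0.65459163 0.04666178 0.05155414] [ 1.46374139  1.58683748 -0.79525452] 12.275
0.84 [1 0 1]
0.92 [-5  0  2]
1.0 [-10   1   2]
1.08 [-16   0   2]
1.16 [-22   0   2]
1.24 [-28  -1   2]
1.32 [-34  -2   2]
1.4 [-39  -4   2]
1.48 [-45  -7   2]
```

View pics/w14.png

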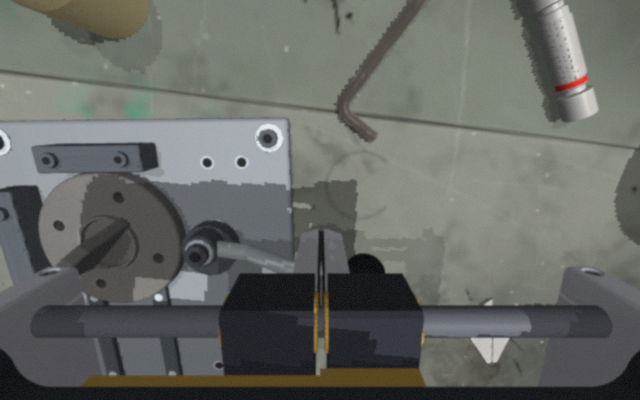

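The lever is following the finger (bar at about 0.85 rad, hub at (200,250)), and the disc is still at the stop. I continue in small steps while watching the force.

Call:
play_rows(
  moves=[
    {"claw": 0,"linear": [-5,0,1],"turn": [0,0,0]},
    {"claw": 0,"linear": [-10,1,1],"turn": [0,0,0]},
    {"claw": 0,"linear": [-14,0,1],"turn": [0,0,0]},
    {"claw": 0,"linear": [-18,0,1],"turn": [0,0,0]},
  ],
)

```text
time_s: 12.78
ee_pos: [0.6375, 0.0445, 0.0514]
eef_rot: [3.142, 0.01, 0.132]
force: [6.0, 3.2, 0.7]
grip_width: 0.0006
```

Call:
play_rows(
  moves=[
    {"claw": 0,"linear": [-3,0,0],"turn": [0,0,0]},
    {"claw": 0,"linear": [-3,0,0],"turn": [0,0,0]},
  ],
)

```text
time_s: 13.02
ee_pos: [0.635, 0.044, 0.0517]
eef_rot: [3.141, 0.008, 0.132]
force: [4.8, 1.1, -1.3]
grip_width: 0.0001
```

Call:
play_rows(
  moves=[
    {"claw": 0,"linear": [-3,0,0],"turn": [0,0,0]},
    {"claw": 0,"linear": [-3,0,0],"turn": [0,0,0]},
  ],
)

```text
time_s: 13.28
ee_pos: [0.6324, 0.0434, 0.052]
eef_rot: [3.141, 0.007, 0.132]
force: [4.4, 1.8, -0.7]
grip_width: 0.0002
```

Call:
play_rows(
  moves=[
    {"claw": 0,"linear": [-3,0,0],"turn": [0,0,0]},
    {"claw": 0,"linear": [-3,0,0],"turn": [0,0,0]},
  ],
)

```text
time_s: 13.52
ee_pos: [0.6299, 0.0429, 0.0522]
eef_rot: [3.14, 0.005, 0.132]
force: [4.8, -0.2, -1.6]
grip_width: 0.0005
```

```bash
python3 - <<'E'
from h import *
T=pose();i=vision.camera('wrist');cv2.imwrite('pics/w15.png',i)
o=get_obs();print(o['ee_pos'],o['force'],o['time_s'])
for a in np.arange(1.0,1.5,.08): print(round(a,2),tooldelta(finger(a,.080,0,-1,.05,.131),T))
E
```

```text
[0.62986283 0.04287784 0.05222692] [ 4.38692592  0.01992566 -0.35378906] 13.575
1.0 [15  0  2]
1.08 [10  0  2]
1.16 [ 4 -1  2]
1.24 [-2 -2  2]
1.32 [-8 -3  2]
1.4 [-14  -5   2]
1.48 [-19  -7   2]
```

View pics/w15.png

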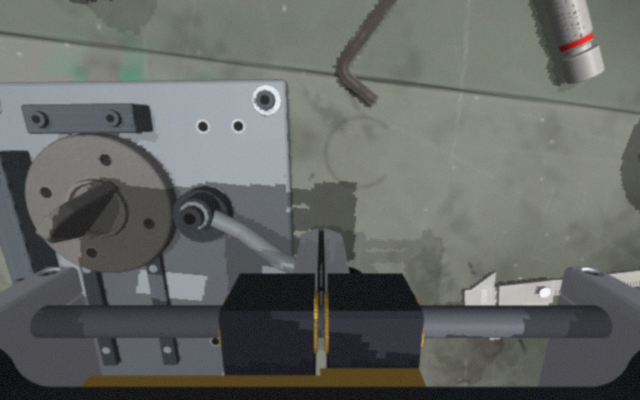

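The cam is now touching the disc (bar about 1.2 rad, 4.5 N), and the disc is nearly at the fence. I keep going until it is solid.

Call:
play_rows(
  moves=[
    {"claw": 0,"linear": [-3,-1,0],"turn": [0,0,0]},
    {"claw": 0,"linear": [-3,-1,0],"turn": [0,0,0]},
  ],
)

```text
time_s: 13.82
ee_pos: [0.627, 0.0434, 0.0524]
eef_rot: [3.14, 0.005, 0.132]
force: [4.5, 0.4, -0.3]
grip_width: 0.0009
```

Call:
play_rows(
  moves=[
    {"claw": 0,"linear": [-3,-1,0],"turn": [0,0,0]},
    {"claw": 0,"linear": [-3,-1,0],"turn": [0,0,0]},
  ],
)

```text
time_s: 14.08
ee_pos: [0.6242, 0.0438, 0.0526]
eef_rot: [3.139, 0.003, 0.132]
force: [5.2, 0.6, -0.7]
grip_width: 0.0007
```

Call:
play_rows(
  moves=[
    {"claw": 0,"linear": [-3,-1,2],"turn": [0,0,0]},
    {"claw": 0,"linear": [-3,-1,2],"turn": [0,0,0]},
  ],
)

```text
time_s: 14.32
ee_pos: [0.6218, 0.044, 0.0513]
eef_rot: [3.139, 0.001, 0.132]
force: [5.5, -0.6, 2.5]
grip_width: 0.0003
```

Call:
play_rows(
  moves=[
    {"claw": 0,"linear": [-3,-1,1],"turn": [0,0,0]},
    {"claw": 0,"linear": [-3,-1,1],"turn": [0,0,0]},
  ],
)

```text
time_s: 14.58
ee_pos: [0.6197, 0.0445, 0.0513]
eef_rot: [3.138, -0.002, 0.132]
force: [6.8, 0.5, 3.4]
grip_width: -0.0
```

```bash
python3 - <<'E'
from h import *
T=pose();i=vision.camera('wrist');cv2.imwrite('pics/w16.png',i)
o=get_obs();print(o['ee_pos'],o['force'],o['time_s'])
for a in np.arange(1.16,1.7,.08): print(round(a,2),tooldelta(finger(a,.080,0,-1,.05,.131),T))
E
```

```text
[0.61975687 0.0444817  0.05132383] [7.03233985 0.54503419 3.53203739] 14.625
1.16 [14  2  1]
1.24 [8 1 1]
1.32 [2 0 1]
1.4 [-4 -2  1]
1.48 [-10  -5   1]
1.56 [-15  -7   1]
1.64 [-21 -11   1]
```

View pics/w16.png

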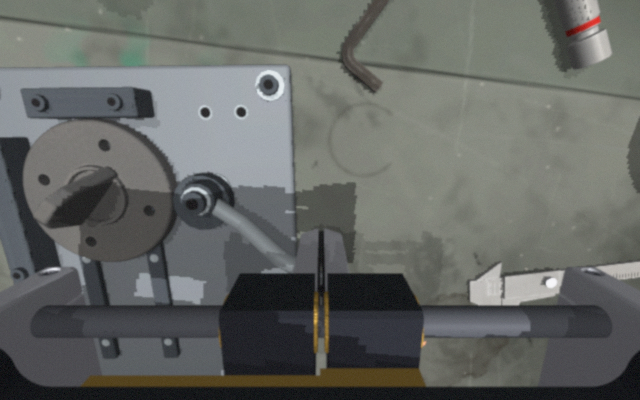

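Call:
play_rows(
  moves=[
    {"claw": 0,"linear": [-3,-1,0],"turn": [0,0,0]},
    {"claw": 0,"linear": [-3,-1,0],"turn": [0,0,0]},
  ],
)

```text
time_s: 14.88
ee_pos: [0.6177, 0.0449, 0.0519]
eef_rot: [3.137, -0.005, 0.132]
force: [7.7, -0.4, -0.4]
grip_width: 0.0004
```

Call:
play_rows(
  moves=[
    {"claw": 0,"linear": [-3,-1,0],"turn": [0,0,0]},
    {"claw": 0,"linear": [-3,-1,0],"turn": [0,0,0]},
  ],
)

```text
time_s: 15.12
ee_pos: [0.616, 0.0451, 0.0524]
eef_rot: [3.136, -0.009, 0.131]
force: [11.4, -1.2, -4.0]
grip_width: 0.0004
```

Call:
play_rows(
  moves=[
    {"claw": 0,"linear": [-3,-1,1],"turn": [0,0,0]},
    {"claw": 0,"linear": [-3,-1,1],"turn": [0,0,0]},
  ],
)

```text
time_s: 15.38
ee_pos: [0.6147, 0.0454, 0.0523]
eef_rot: [3.135, -0.014, 0.131]
force: [14.1, 0.2, -2.1]
grip_width: 0.0007
```

```bash
python3 - <<'E'
from h import *
o=get_obs();print(o['ee_pos'],o['force'],o['time_s']);i=vision.camera('wrist');cv2.imwrite('pics/w17.png',i)
print(get_obs()['force'])
E
```

```text
[0.61472756 0.04541779 0.05227173] [14.08584477  0.24074669 -2.07037007] 15.375
[13.71809838  0.04097251 -2.09786272]
```

View pics/w17.png

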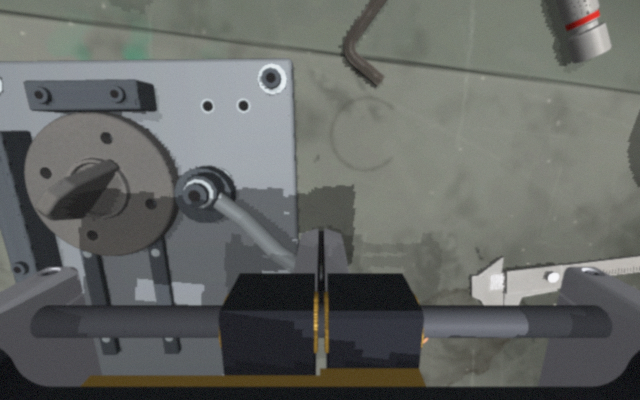

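14 N on the bar and stiff, so it is clamped. I release forward, rise, move to a viewing pose and check.

Call:
play_rows(
  moves=[
    {"claw": 0,"linear": [6,0,0],"turn": [0,0,0]},
    {"claw": 0,"linear": [18,0,0],"turn": [0,0,0]},
    {"claw": 0,"linear": [20,0,-40],"turn": [0,0,0]},
    {"claw": 0,"linear": [20,0,-95],"turn": [0,0,0]},
    {"claw": 0,"linear": [-20,-40,-110],"turn": [0,0,0]},
    {"claw": 0,"linear": [-55,-85,-120],"turn": [0,0,0]},
    {"claw": 0,"linear": [-85,-130,-125],"turn": [0,0,0]},
    {"claw": 0,"linear": [-85,-130,-125],"turn": [0,0,0]},
  ],
)

```text
time_s: 16.42
ee_pos: [0.5098, 0.1657, 0.1758]
eef_rot: [3.135, -0.014, 0.135]
force: [0.2, -0.6, 0.1]
grip_width: 0.0002
```

```bash
python3 - <<'E'
from h import *
T=pose();i=vision.camera('wrist');cv2.imwrite('pics/w18.png',i);np.save('T18.npy',T)
o=get_obs();print(o['ee_pos'],o['force'],o['time_s'])
cv2.imwrite('pics/w18c.png',cv2.resize(i[0:260,160:520],None,fx=2.2,fy=2.2))
E
```

```text
[0.51095948 0.16445724 0.17554281] [ 0.11663035 -0.2148386  -0.27988924] 16.475
```

View pics/w18c.png

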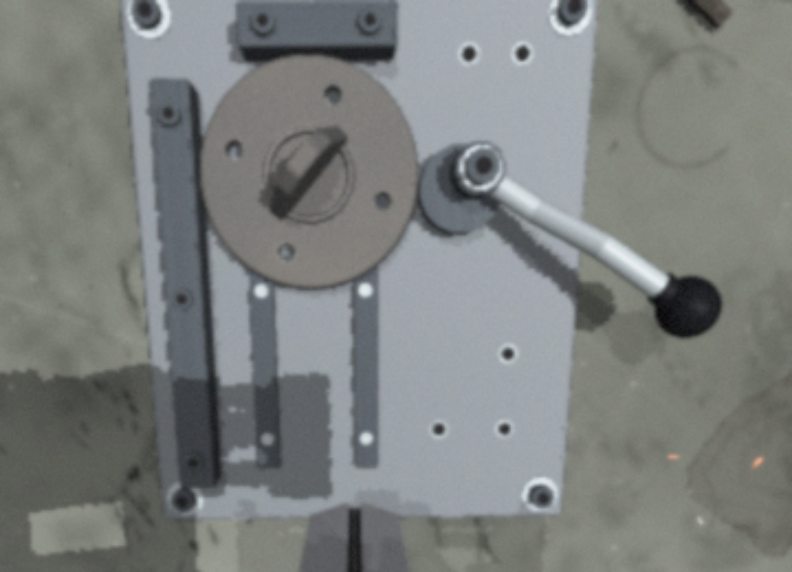

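The disc sits against the stop (310,55), the fence (203,150) and the cam (420,190), with the lever shut and its knob at (687,305). I check the numbers next.

```bash
python3 - <<'E'
from h import *
T=np.load('T18.npy');C=cam('wrist',T);i=cv2.imread('pics/w18.png');g=cv2.cvtColor(i,cv2.COLOR_BGR2GRAY)
s=2.2
kp=np.array([687,305])/s+[160,0];print('lever',lever(ray(C,kp,.062)))
for n,p in dict(s1=(147,12),s2=(572,8),s3=(183,500),s4=(541,495)).items():print(n,tofix(ray(C,np.array(p)/s+[160,0],.02)))
L,Rr,Tp,B=[tofix(ray(C,np.array(p)/s+[160,0],.028)) for p in((201,172),(418,172),(310,54),(310,288))]
print('disc x',(Tp[0]+B[0])/2,'y',(L[1]+Rr[1])/2,'size',Tp[0]-B[0],L[1]-Rr[1])
# by-standers top view
j=vision.camera('top');a=cv2.imread('pics/top0.png')
cv2.imwrite('pics/tcmp.png',np.vstack([a[80:280,150:550],j[80:280,150:550]]))
E
```

```text
lever (np.float64(1.3555737369258232), np.float64(0.10654844979667032))
s1 [0.07079164 0.07195978]
s2 [ 0.07199073 -0.11920508]
s3 [-0.16025631  0.07124404]
s4 [-0.15855006 -0.12026616]
disc x 0.0006008880932864488 y -0.00017191937986576686 size 0.10141537298595736 0.10051993038286638
```

View pics/tcmp.png

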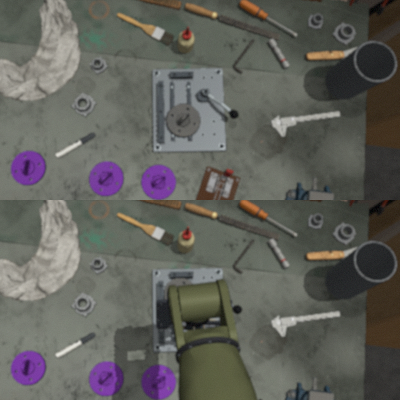

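```bash
python3 -c "
from station import hand_in;print(hand_in())"
```

```text
the job is handed in; nothing more can be done
None
```

The drilling setup is done and handed in at about 16.5 s. The hand was clear, touching nothing, with the TCP 175 mm above the bench.

- **Lever opened:** I pushed it to its open stop. The force rose to about 10 N there, and the camera put it at about 0 rad.
- **Disc pushed home:** I pushed the disc by its rear edge, with two part-open fingertips straddling it rather than one. It reached the end stop at about 31 N.
- **Lever shut:** I swung it shut until 14 N on the bar, where it was stiff.

**Last checks from the wrist camera:**

| Check | Measured | Required |
|---|---|---|
| Disc along the lane (x) | +0.6 mm | above −3 mm |
| Disc toward the fence (y) | −0.2 mm | above −3 mm |
| Lever | about 1.36 rad | above 1 rad |

- **Accuracy:** The camera is good to about 2 mm, and the disc came out 101 mm across in this view against the true 104 mm.
- **Contacts and bystanders:** The disc looked flat, touching stop, fence and cam. The flange, oiler, caliper and marker looked unmoved when I compared the top view before and after.
- **Disagreements:** An earlier check of the disc after pushing it home read x +3 to +6 mm, past the stop. I put that down to calibration and a poor circle fit. The lever also closed further than the expected 1.2 rad before going tight.
- **Not checked:** I could not measure the clamping force on the fence directly; I inferred it from the 14 N on the bar.

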